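# Load the blank dryer and set its vent a quarter turn open

## Robot

A 7-joint arm with a two-finger parallel gripper is mounted at the origin on the work surface. World frame = base frame: x ahead of the robot, y to its left, z up, the work surface at z = 0. Lengths are in m, angles in rad, forces in N, time in s.
With the tool pointing down it reaches from about 0.425 to 0.925 m from the base axis. Payload 6.8 kg.
Tool frame: the origin (TCP) lies midway between the tips of the shut fingers; the grasp point (between the pads) lies r.grip_point_offset behind it (r.grip_point_offset is the distance from the TCP to the grasp point, in m); z points along the fingers, y is the direction in which the jaws open and shut (so a half turn about z gives the same grasp; the last joint's range is limited). The gripper opens to 85 mm and grips with 20 to 120 N. Pads are 22 mm wide; open, the fingers measure 114 mm over their backs; the gripper's body (76 mm by 85 mm) begins 54 mm behind the grasp point. The pads swing forward as they close: fully open they stand 13 mm farther back than shut.
Start: joints at [1.186, 0.477, 0.022, 1.555, -0.011, 1.109, -0.083], TCP at [0.184, -0.649, 0.231] pointing down, gripper open.
Joint ranges: [-2.96, 2.96], [-0.34, 2.1], [-1.41, 1.46], [0.24, 2.44], [-1.37, 4.51], [0.17, 1.92], [-2.96, 2.96]. Speed limits (rad/s): [2.39, 2.39, 3.14, 3.14, 3.14, 3.14, 3.14].

## Interface

Orientations are given as a rotation vector (axis times angle).
In Python, from bench import r gives the robot as it stands. The module is installed in compiled form; this text tells all that it offers.
- The arm moves only by the tool play_rows, never from a script. Its argument "deltas" is a list of rows, each a list of 3 entries, a list of its own where there are three numbers: the finger opening in mm, from 0 to 85.4, then the shift along the tool's x, y, z in mm, then the turn, a rotation vector about the tool's x, y, z in rad. A call has 1 to 8 rows; each row is the pose to reach, as a shift and turn from the pose measured when the call began, along the tool's axes at that moment; what a row does not reach only later rows make up. A row lasts 1/8 s, in which the tool goes at most 62.5 mm and 10.7 degrees, less where a joint would pass 70% of its speed; a pose out of reach is approached as far as the arm can. A call with a gripper value outside its range is refused whole. The fingers move at their own pace and stop on an object; "squeeze" is the grip in N (left out, the last holds). Time passes only in rows, so rows that repeat a pose let the fingers close. It gives the time, the measured TCP pose, the force and the opening at its end, in the units of the state.
- r.get_obs(): the state, without advancing time (a new reading comes with each control period).
- r.grab_frame(name): name is "side" or "top" or "wrist"; returns (picture, depth): 400x640x3 uint8, red, green, blue; 400x640 float32, m along the optical axis (not along the pixel's ray), 0 where there is no reading.
- r.camera_model(name): a dict with "mtx" (3x3 intrinsics, pixels), "D" ([k1, k2, p1, p2, k3] as OpenCV has them; the pictures are not rectified), "rvec" (rotation vector, rad) and "tvec" (3), from world to camera coordinates, as OpenCV has them; the wrist camera has in their place "T_tool_cam" (4x4, takes a point from camera to tool coordinates, whose origin is the TCP and whose axes are the flange's). Camera axes: x right, y down, z forward; pixel columns grow to the right and rows downward; lengths in m; the calibration is good to about 2 mm. A picture is of the moment at which its call begins: read the wrist's pose just before it. camera_model takes no time and is no camera call.
- r.hand_in(): hands the job in, once; it reports no verdict.
The state is a dict: "clock": time; "joints": joint angles; "qvel": joint speeds; "tau": joint torques, N m; "tcp_pos": TCP position; "orientation": TCP orientation; "contact_force": force on the tool from outside, world axes, zero at the start; "moment": the same for the moment, N m; "grip_width": finger opening in m.
Only numpy, scipy, OpenCV 4.12 (cv2) and the standard library are available. Lean on these libraries where they do the work, as an engineer would, in place of code of your own. Each camera call takes 0.05 s, during which the arm holds its last target. There are 200 camera calls.

## Task

Tip the dryer's hinged tray by its red handle so that all four wooden blanks slide into the bin, and lay the tray back down flat. Then screw the black vent cap clockwise until it bottoms out, back it off a quarter turn, and finish still holding the cap there between the fingers. Leave the branch, knife, mug and mallet where they are.

Things in the scene. Friction and masses are not known exactly. Their poses are not given: they have to be found in the camera images.
- dryer: green bench dryer for wooden blanks, fixed to the table, foot 200 (x) x 430 (y) mm. Origin on the table under the centre of the bin; z up, x away from its front. From +y to -y: hinged aluminium tray, open bin, vent box (top at 60 mm) with the black vent cap. Place and yaw vary. In this frame the resting tray handle is at (0, 230, 130) mm, the vent cap's axis at (0, -140) mm.
- bin_in (a point): centre of the bin's inner floor, 20 mm above the table, axes parallel to the dryer's. The bin is 150 (x) x 126 (y) mm inside; its walls rise to 95 mm above the table (75 mm on the tray side).
- tray_handle (a point): middle of the tray's red handle, a round bar 12 mm thick, 116 mm long along the dryer's x, carried at its ends by thin arms, clear for 25 mm around its middle; moves with the tray. Pinched from above across the bar, it can turn between the fingers as the tray tips.
- tray_hinge (a point): middle of the tray's hinge line, which runs along the dryer's x, 85 mm above the table, level with the tray's floor, 58 mm from the bin's centre towards the dryer's +y. The tray is 138 mm long from here, 108 mm wide inside, open at the hinge side above the bin, with 20 mm walls on the other sides; 250 g.
- tray (a joint): tilt of the tray, rad: 0 lying flat, growing as the handle is lifted, 1.15 at most. The handle swings about the hinge line on a radius of 178 mm, up and towards the bin. Blanks start sliding between about 0.45 and 0.65. The hinge is damped: let go, the tray sinks back flat by itself within about a second.
- vent_cap (a joint): turn of the vent cap, rad: 0 bottomed out against a hard stop, growing as it is unscrewed (anticlockwise from above), 5.0 at most; starts between 0.8 and 3.2. A quarter turn off the stop is 1.57. Right-hand thread, 8 mm per turn: the cap sinks as it is screwed on. Drag 0.08 N m; it stays where it is left.
- cap_grip (a point): point on the cap's axis to grip at, 12 mm below its flat top, 124 mm above the table when bottomed out, up to 4 mm more at the start. The cap: black knurled upright cylinder, 44 mm diameter, 32 mm high. The white line on its top points at the red dot on the vent box (dryer's -x) when bottomed out, at the yellow dot (dryer's -y) a quarter turn open.
- blank0: freshly split toggle blank, a pale wooden block 32 (x) x 24 (y) x 20 (z) mm with a dark bark top, about 16 g; origin at the centre of its underside. Starts lying on the tray
- blank1: freshly split toggle blank, a pale wooden block 32 (x) x 24 (y) x 20 (z) mm with a dark bark top, about 16 g; origin at the centre of its underside. Starts lying on the tray
- blank2: freshly split toggle blank, a pale wooden block 32 (x) x 24 (y) x 20 (z) mm with a dark bark top, about 16 g; origin at the centre of its underside. Starts lying on the tray
- blank3: freshly split toggle blank, a pale wooden block 32 (x) x 24 (y) x 20 (z) mm with a dark bark top, about 16 g; origin at the centre of its underside. Starts lying on the tray
- branch: bystander: barked branch lying along its x, 300 mm long, 32 mm thick; origin under its middle
- knife: bystander: carving knife in a leather sheath lying along its x, 190 x 34 x 18 mm; origin under its middle
- mug: bystander: blue mug, 76 mm diameter, 85 mm high, origin under its centre, handle at its +y
- mallet: bystander: wooden mallet lying along its x, handle to -x, 190 mm long, head 60 mm high; origin on the table under the head's handle side
Things that resemble listed ones, but are neither listed nor needed, are in the scene too. What is shaped like the blank1 but orange, pink or yellow is not meant.

How it is judged:
On the way, in this order (a step that is already met when the one before it is completed fails the run):
1. the tray is tipped by more than 0.4 rad (value of joint tray above 0.4 rad), for 0.1 s.
2. all four blanks lie in the bin and the tray is back down flat (under 0.12 rad) (x of blank0 in the frame of bin_in between -0.078 and 0.078 m and y of blank0 in the frame of bin_in between -0.066 and 0.066 m and z of each of blank0, blank1, blank2, blank3 in the frame of bin_in below 0.06 m and x of blank1 in the frame of bin_in between -0.078 and 0.078 m and y of blank1 in the frame of bin_in between -0.066 and 0.066 m and x of blank2 in the frame of bin_in between -0.078 and 0.078 m and y of blank2 in the frame of bin_in between -0.066 and 0.066 m and x of blank3 in the frame of bin_in between -0.078 and 0.078 m and y of blank3 in the frame of bin_in between -0.066 and 0.066 m and value of joint tray below 0.12 rad), for 0.2 s.
3. the vent cap is bottomed out (within 0.08 rad of its stop) (value of joint vent_cap below 0.08 rad), for 0.1 s.
At the end, for the whole second after the job is handed in: All four blanks lie inside the bin, the tray is flat (under 0.12 rad), the vent cap stands a quarter turn (1.57 +- 0.3 rad) off its stop, at rest, and is held: the fingers press on it with more than 2 N, with the cap between them (grasp point within 18 mm of its axis and 30 mm of the grip point) (all of step 2 and value of joint vent_cap between 1.27 and 1.87 rad and velocity of joint vent_cap between -0.1 and 0.1 rad/s and contact force between the fingers and vent_cap above 2 N and distance between the grasp point and cap_grip below 0.03 m and horizontal distance between the grasp point and cap_grip below 0.018 m); the arm keeps its last pose, push and grip.
It fails at once if the barked branch is shifted by more than 40 mm (distance of branch from where it was at the start of the episode above 0.04 m).
It fails at once if the sheathed knife is shifted by more than 40 mm (distance of knife from where it was at the start of the episode above 0.04 m).
It fails at once if the mug is shifted by more than 40 mm (distance of mug from where it was at the start of the episode above 0.04 m).
It fails at once if the mallet is shifted by more than 40 mm (distance of mallet from where it was at the start of the episode above 0.04 m).
It also fails if it takes over 72 s, if anything falls off the work surface, if the arm or the gripper's body presses on something with over 40 N, if the wrist force passes 120 N, or if a joint passes its speed limit or range.

## Working session

There is one attempt and no reset: what is moved stays moved. The work goes in short steps, Python scripts to look and compute and a tool call to move; the robot and the scene stay as the last step left them, time stands still between calls to the robot, and variables do not carry over. Pictures are saved under pics/ and viewed, about 8 in all and at most 12, crops included, and the job is handed in when it is done.

Besides the shell and the picture viewer there is one more tool, called after "Call:" by a JSON object that holds its "method" and its "body", one argument or row to a line. play_rows: Moves the arm, as the interface text tells. Its arguments: {"type":"object","properties":{"deltas":{"type":"array"},"squeeze":{"type":"number"}},"required":["deltas"]}

```bash
mkdir -p pics; cat > h.py <<'E'
from bench import r
import numpy as np, cv2
from scipy.spatial.transform import Rotation as R
def grab(n):
    o=r.get_obs(); im,d=r.grab_frame(n); return o,im,d
def save(n,im,s=None):
    if s: im=cv2.resize(im,None,fx=s,fy=s,interpolation=cv2.INTER_CUBIC)
    cv2.imwrite('pics/'+n+'.png',im[...,::-1])
def cam2world(n,o):
    c=r.camera_model(n); T=np.eye(4)
    if n=='wrist':
        W=np.eye(4); W[:3,:3]=R.from_rotvec(o['orientation']).as_matrix(); W[:3,3]=o['tcp_pos']
        return c,W@np.array(c['T_tool_cam'])
    T[:3,:3]=R.from_rotvec(np.ravel(c['rvec'])).as_matrix(); T[:3,3]=np.ravel(c['tvec'])
    return c,np.linalg.inv(T)
def cloud(n,o,d):
    c,T=cam2world(n,o); h,w=d.shape
    uv=np.stack(np.meshgrid(np.arange(w),np.arange(h)),-1).reshape(-1,1,2).astype(np.float64)
    p=cv2.undistortPoints(uv,np.array(c['mtx']),np.array(c['D'])).reshape(h,w,2)
    P=np.dstack([p*d[...,None],d])
    P=P@T[:3,:3].T+T[:3,3]; P[d==0]=np.nan
    return P
E
python3 - <<'E'
from h import *
o,im,d=grab('top'); save('top',im); np.savez('top.npz',im=im,d=d)
o2,im2,d2=grab('side'); save('side',im2); np.savez('side.npz',im=im2,d=d2)
print(o); print(r.grip_point_offset); c,T=cam2world('top',o); print(T)
E
```

```text
{'clock': 0.0, 'joints': array([ 1.18588738,  0.47780835,  0.02233027,  1.55643406, -0.01148936,
        1.10933338, -0.0831025 ]), 'qvel': array([ 9.81189385e-05, -5.45295725e-04,  1.27285964e-03, -1.18273360e-03,
       -1.01342212e-04,  1.61439385e-03, -6.60276444e-04]), 'tau': array([ 1.73452790e-04, -5.96455872e+01,  1.60830840e+00, -2.81193709e+01,
        1.24768488e-02,  9.39875812e-03,  9.05723027e-06]), 'tcp_pos': array([ 0.18429461, -0.64873539,  0.23032737]), 'orientation': array([-3.10974906e+00, -4.33224051e-01,  6.23765989e-04]), 'contact_force': array([-0.5104551 , -0.64279693,  0.47062023]), 'moment': array([ 0.00107328,  0.0054256 , -0.05079041]), 'grip_width': 0.0856745803827635}
0.0187
[[ 0.00866257 -0.98919896  0.14632287  0.30395067]
 [-0.99985548 -0.00642781  0.01573875 -0.02422443]
 [-0.01462822 -0.14643806 -0.98911168  1.71910518]
 [ 0.          0.          0.          1.        ]]
```

View pics/top.png

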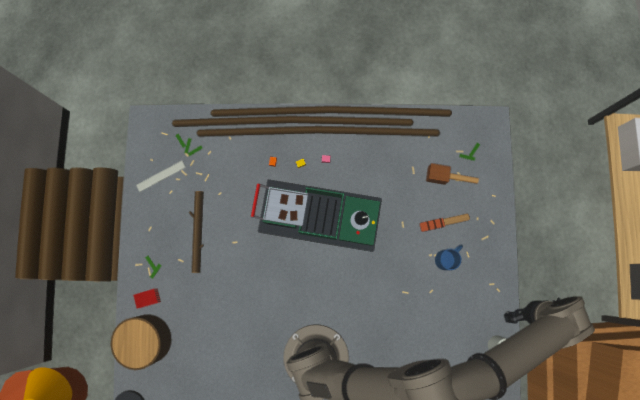

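View pics/side.png

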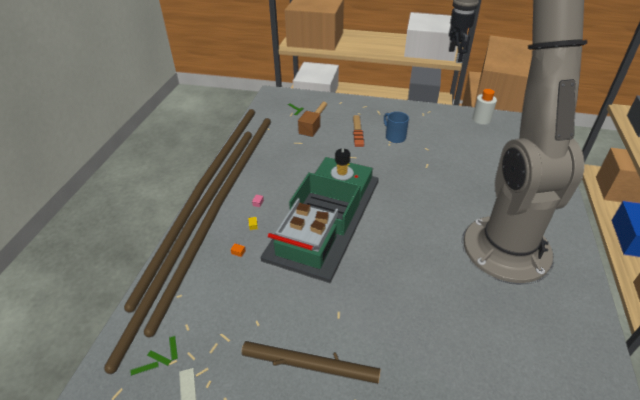

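Top view: red tray handle at (256,201), blanks at (283–300,198–216), bin (322,213), vent cap (360,218). Look-alikes: red box (147,298), orange/yellow/pink blocks (272,161)/(300,163)/(326,159), and a black disc (130,397). I choose the handle and cap on the green dryer, then measure them.

```bash
python3 - <<'E'
from h import *
from bench import r
f=np.load('top.npz'); im,d=f['im'],f['d']; o=r.get_obs()
P=cloud('top',o,d); hsv=cv2.cvtColor(im,cv2.COLOR_RGB2HSV)
H,S,V=[hsv[...,i].astype(int) for i in range(3)]
vv,uu=np.mgrid[:400,:640]
box=(uu>240)&(uu<400)&(vv>170)&(vv<260)
red=box&((H<6)|(H>174))&(S>150)&(V>90)&(uu<270)
p=P[red]; hc=np.nanmedian(p,0); print('handle',red.sum(),hc, 'minmax',np.nanmin(p,0),np.nanmax(p,0))
# base foot by height
foot=box&(P[...,2]>0.006)&(P[...,2]<0.3)
q=P[foot][:,:2].astype(np.float32); rc=cv2.minAreaRect(q*1000); print('foot',rc)
cap=box&(P[...,2]>0.115)&(uu>335)
p=P[cap]; print('cap',cap.sum(),np.nanmedian(p,0),np.nanmin(p,0),np.nanmax(p,0))
box60=box&(abs(P[...,2]-.06)<.005)&(uu>335); print('boxtop',np.nanmedian(P[box60],0))
print('table',np.nanmedian(P[300:330,200:260].reshape(-1,3),0))
save('crop',im[165:260,245:390],5)
E
```

```text
handle 91 [0.5495644  0.21364286 0.13536386] minmax [0.49331195 0.20120348 0.12407056] [0.60580253 0.22615407 0.14570217]
foot ((516.4758911132812, -8.14837646484375), (329.443359375, 589.3534545898438), 0.5073840618133545)
cap 144 [ 0.48868402 -0.15103094  0.13870946] [ 0.46771322 -0.17176091  0.11502056] [ 0.51273739 -0.13008533  0.1478279 ]
boxtop [ 0.48736619 -0.15007671  0.06047299]
table [0.14703029 0.31720166 0.00075285]
```

View pics/crop.png

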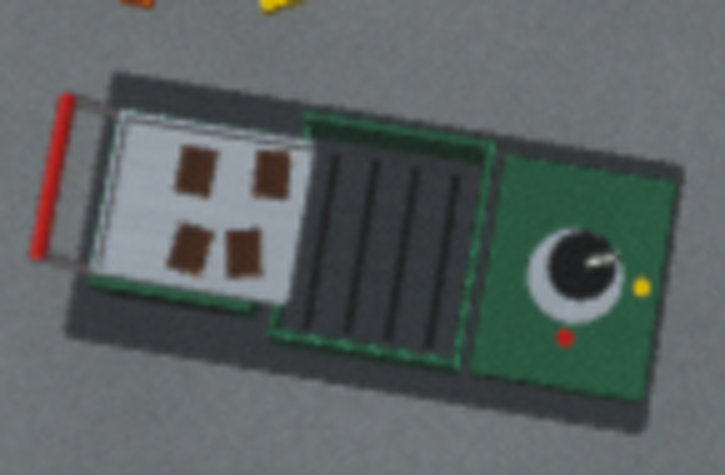

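Handle to cap measures 369.7 mm (370 expected), with heights matching too (cap top 138 mm, box top 60 mm). That puts the dryer origin near (0.512, −0.013) with yaw −0.165. The crop shows the red bar, four dark-topped blanks on the tray, and the white line about 113° from the red dot, so the cap is at about 1.96 rad.

```bash
cat >> h.py <<'E'
YAW=-0.1653; ORG=np.array([.5117,-.0129])
def dry(x,y,z):
    c,s=np.cos(YAW),np.sin(YAW); return np.array([ORG[0]+c*x-s*y,ORG[1]+s*x+c*y,z])
def delta(p,yaw=YAW,o=None):
    o=o or r.get_obs(); Rc=R.from_rotvec(o['orientation'])
    Rt=R.from_euler('z',yaw)*R.from_euler('x',np.pi)
    return np.round(Rc.inv().apply(np.array(p)-o['tcp_pos'])*1000,1).tolist(), np.round((Rc.inv()*Rt).as_rotvec(),3).tolist()
E
python3 - <<'E'
from h import *
print(delta([.40,-.40,.30])); print(delta([.55,-.1,.30])); print(dry(0,230,0),dry(0,-140,0))
E
```

```text
([275.5, -180.5, -69.3], [-0.002, 0.001, 0.442])
([501.8, -428.1, -68.9], [-0.002, 0.001, 0.442])
[ 38.35779729 226.85197811   0.        ] [ -22.52505487 -138.10456494    0.        ]
```

Call:
{"method": "play_rows", "body": {
  "deltas": [
    [60, [0, 0, -60], [0, 0, 0.1]],
    [60, [55, -36, -69], [0, 0, 0.2]],
    [60, [100, -65, -69], [0, 0, 0.3]],
    [60, [150, -100, -69], [0, 0, 0.4]],
    [60, [200, -135, -69], [0, 0, 0.44]],
    [60, [255, -165, -69], [0, 0, 0.44]],
    [60, [300, -205, -69], [0, 0, 0.44]],
    [60, [340, -250, -69], [0, 0, 0.44]]
  ]
}}

```text
clock: 1.1
tcp_pos: [0.4441, -0.3135, 0.2994]
orientation: [-3.129, 0.255, 0.002]
contact_force: [0.6, 0.0, 0.1]
grip_width: 0.0597
```

```bash
python3 - <<'E'
from h import *
o=r.get_obs(); print(o['joints'],o['tcp_pos'])
print(delta([.55,0.05,.25])); print(delta(dry(0,.23,.19))); print(dry(0,.230,0),dry(0,-.140,0))
E
```

```text
[ 0.58236821  0.20575127 -0.09571845  1.78079866  0.01998754  1.15765679
 -1.25291915] [ 0.44407083 -0.3135053   0.29940843]
([45.7, -375.8, 50.0], [-0.002, 0.001, 0.003])
([18.8, -537.4, 110.3], [-0.002, 0.001, 0.003])
[0.5495461  0.21396488 0.        ] [ 0.48866325 -0.15099166  0.        ]
```

Call:
{"method": "play_rows", "body": {
  "deltas": [
    [40, [5, -50, 0], [0, 0, 0]],
    [40, [10, -105, 10], [0, 0, 0]],
    [40, [12, -165, 20], [0, 0, 0]],
    [40, [14, -225, 30], [0, 0, 0]],
    [40, [16, -285, 40], [0, 0, 0]],
    [40, [18, -345, 50], [0, 0, 0]],
    [40, [19, -405, 70], [0, 0, 0]],
    [40, [19, -460, 85], [0, 0, 0]]
  ]
}}

```text
clock: 2.1
tcp_pos: [0.537, 0.1393, 0.2142]
orientation: [-3.13, 0.255, 0.003]
contact_force: [0.7, -0.5, 0.1]
grip_width: 0.0398
```

Call:
{"method": "play_rows", "body": {
  "deltas": [
    [40, [0, -40, 10], [0, 0, 0]],
    [40, [0, -78, 25], [0, 0, 0]],
    [40, [0, -78, 25], [0, 0, 0]]
  ]
}}

```text
clock: 2.48
tcp_pos: [0.5481, 0.2199, 0.1877]
orientation: [-3.13, 0.246, 0.007]
contact_force: [0.7, -0.6, 0.2]
grip_width: 0.0402
```

```bash
python3 - <<'E'
from h import *
o,im,d=grab('wrist'); save('w1',im)
print(o['joints'],o['tcp_pos'],o['orientation'],o['contact_force'])
P=cloud('wrist',o,d); hsv=cv2.cvtColor(im,cv2.COLOR_RGB2HSV)
m=((hsv[...,0]<6)|(hsv[...,0]>174))&(hsv[...,1]>150)&(hsv[...,2]>80)&(P[...,2]>.1)
print(m.sum(),np.nanmedian(P[m],0),np.nanmin(P[m],0),np.nanmax(P[m],0))
print(delta(dry(0,.23,.111)))
E
```

```text
[-0.17251895  0.41641969 -0.40288998  1.78287247  0.18618342  0.9827819
 -2.37656169] [0.54808034 0.21990184 0.18773317] [-3.12953193  0.24632145  0.0072675 ] [ 0.69186026 -0.63882489  0.20649306]
2662 [0.55710602 0.21062338 0.13601939] [0.49220573 0.19734627 0.13159735] [0.60731658 0.22531038 0.13873608]
([1.6, 3.4, 77.3], [-0.001, 0.004, 0.006])
```

View pics/w1.png

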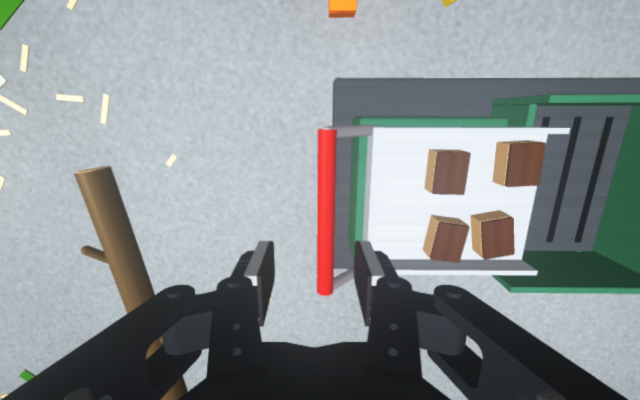

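The wrist view shows the red bar (326,210) between the open fingers; the measured centre agrees within 2 mm. Descend and pinch.

Call:
{"method": "play_rows", "body": {
  "deltas": [
    [40, [1.5, 4, 30], [0, 0, 0.006]],
    [40, [1.5, 4, 60], [0, 0, 0.006]],
    [40, [1.5, 4, 77], [0, 0, 0.006]],
    [40, [1.5, 4, 77], [0, 0, 0.006]],
    [5, [1.5, 4, 77], [0, 0, 0.006]],
    [5, [1.5, 4, 77], [0, 0, 0.006]],
    [5, [1.5, 4, 77], [0, 0, 0.006]],
    [5, [1.5, 4, 77], [0, 0, 0.006]]
  ],
  "squeeze": 30
}}

```text
clock: 3.52
tcp_pos: [0.5498, 0.2117, 0.1126]
orientation: [3.13, -0.262, -0.004]
contact_force: [-2.3, -5.3, 5.5]
grip_width: 0.0109
```

```bash
python3 - <<'E'
from h import *
o=r.get_obs(); print(o['tcp_pos'],o['contact_force'],o['grip_width'])
g=o['tcp_pos']+[0,0,.0187]; c,s=np.cos(YAW),np.sin(YAW); e=g[:2]-ORG; print('grasp dryer',c*e[0]+s*e[1],-s*e[0]+c*e[1],g[2])
for t in np.arange(.1,1.01,.1):
    a=.256+t; print(round(t,1),'y',round(1000*(.172-.1778*np.cos(a))),'z',round(-1000*(.1778*np.sin(a)-.045)))
E
```

```text
[0.54984156 0.21165504 0.1126128 ] [-2.25321751 -5.29512024  5.49793032] 0.010893620846692015
grasp dryer 0.0006715121262383175 0.22777026345782947 0.13131279968715434
0.1 y 5 z -17
0.2 y 12 z -33
0.3 y 21 z -49
0.4 y 31 z -63
0.5 y 43 z -77
0.6 y 55 z -89
0.7 y 69 z -100
0.8 y 84 z -110
0.9 y 100 z -118
1.0 y 117 z -124
```

Call:
{"method": "play_rows", "body": {
  "deltas": [
    [5, [0, 5, -17], [0, 0, 0]],
    [5, [0, 12, -33], [0, 0, 0]],
    [5, [0, 21, -49], [0, 0, 0]],
    [5, [0, 31, -63], [0, 0, 0]],
    [5, [0, 37, -70], [0, 0, 0]],
    [5, [0, 43, -77], [0, 0, 0]],
    [5, [0, 49, -83], [0, 0, 0]],
    [5, [0, 49, -83], [0, 0, 0]]
  ]
}}

```text
clock: 4.53
tcp_pos: [0.5423, 0.165, 0.1971]
orientation: [-3.129, 0.26, 0.001]
contact_force: [-1.0, 6.4, 3.0]
grip_width: 0.0106
```

```bash
python3 - <<'E'
from h import *
o,im,d=grab('top'); save('t2',im[165:260,245:390],4); print(o['joints'],o['tcp_pos'],o['contact_force'],o['grip_width'])
print(delta(dry(0,.23-.0022-.084,.1126+.110)),delta(dry(0,.23-.0022-.1,.1126+.118)))
E
```

```text
[-0.08567402  0.36596573 -0.3984789   1.8319549   0.1662266   0.97637057
 -2.29073193] [0.54234449 0.16496356 0.19713381] [-0.97499688  6.37351086  3.01038308] 0.010569631488643877
([-1.0, 36.8, -25.7], [-0.002, 0.001, -0.0]) ([-1.0, 52.8, -33.7], [-0.002, 0.001, -0.0])
```

View pics/t2.png

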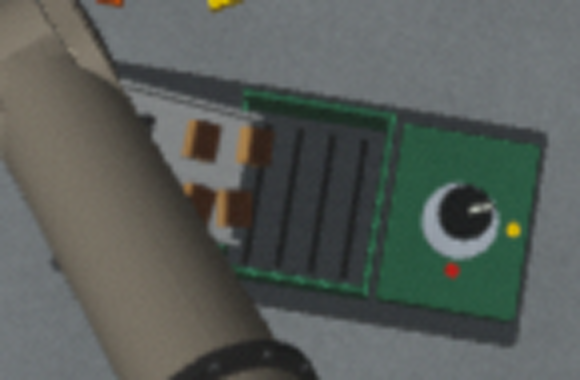

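The tray is tipped to about 0.55 rad; blanks at (200,140), (253,145), (198,200), (233,208) are just starting to reach the edge. I'll tip on gradually.

Call:
{"method": "play_rows", "body": {
  "deltas": [
    [5, [0, 7, -6], [0, 0, 0]],
    [5, [0, 14, -12], [0, 0, 0]],
    [5, [0, 21, -17], [0, 0, 0]],
    [5, [0, 29, -22], [0, 0, 0]],
    [5, [0, 37, -26], [0, 0, 0]],
    [5, [0, 45, -30], [0, 0, 0]],
    [5, [0, 53, -34], [0, 0, 0]],
    [5, [0, 53, -34], [0, 0, 0]]
  ]
}}

```text
clock: 5.58
tcp_pos: [0.5341, 0.1133, 0.233]
orientation: [-3.127, 0.26, -0.002]
contact_force: [-1.6, 5.0, 9.0]
grip_width: 0.0108
```

Call:
{"method": "play_rows", "body": {
  "deltas": [
    [5, [0, 8, -3], [0, 0, 0]],
    [5, [0, 8, -3], [0, 0, 0]],
    [5, [0, 8, -3], [0, 0, 0]]
  ]
}}

```text
clock: 5.95
tcp_pos: [0.5328, 0.1052, 0.2368]
orientation: [-3.127, 0.261, -0.003]
contact_force: [-0.9, 3.2, 5.3]
grip_width: 0.0109
```

```bash
python3 - <<'E'
from h import *
o,im,d=grab('top'); o2,im2,d2=grab('side'); 
a=cv2.resize(im[165:260,245:390],None,fx=4,fy=4); b=cv2.resize(im2[120:290,240:400],None,fx=2.23,fy=2.235)
a=a[:379]; b=cv2.resize(b,(220*2-220,379)) if 0 else cv2.resize(im2[150:250,265:345],None,fx=2.7,fy=3.8)
save('t3',np.hstack([a,b[:379]] ) if b.shape[0]>=379 and a.shape[0]==379 else np.hstack([a,cv2.resize(b,(216,a.shape[0]))]))
print(o['tcp_pos'],o['contact_force'],o['grip_width'])
print(delta(dry(0,.2278,.1126)))
E
```

```text
[0.5327703  0.10519884 0.23679513] [-0.91449471  3.17529995  5.25521843] 0.010853611998140006
([-1.7, -107.3, 124.6], [-0.004, -0.002, -0.001])
```

View pics/t3.png

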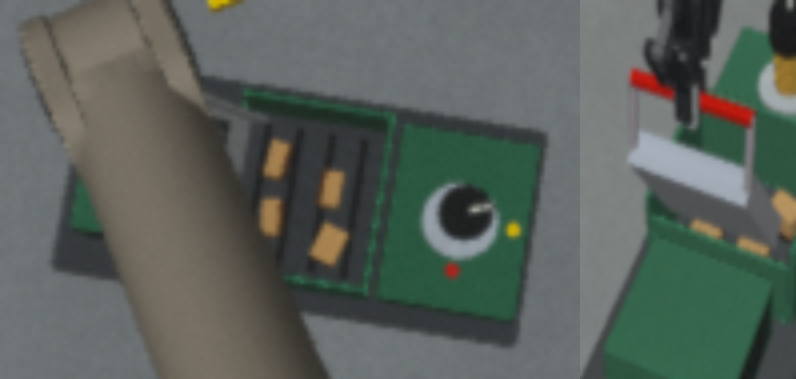

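All four blanks are in the bin (top crop: (277,158), (332,188), (270,216), (328,244)). Lower the tray along the arc.

Call:
{"method": "play_rows", "body": {
  "deltas": [
    [5, [0, -23, 13], [0, 0, 0]],
    [5, [0, -38, 23], [0, 0, 0]],
    [5, [-1, -52, 35], [0, 0, 0]],
    [5, [-1, -65, 47], [0, 0, 0]],
    [5, [-1, -77, 61], [0, 0, 0]],
    [5, [-1, -87, 76], [0, 0, 0]],
    [5, [-1, -96, 92], [0, 0, 0]],
    [5, [-1, -103, 108], [0, 0, 0]]
  ]
}}

```text
clock: 7.05
tcp_pos: [0.5491, 0.2067, 0.1275]
orientation: [-3.129, 0.262, -0.002]
contact_force: [1.3, -1.4, 0.7]
grip_width: 0.0105
```

```bash
python3 - <<'E'
from h import *
o=r.get_obs(); print(o['tcp_pos'],o['contact_force'],o['joints'])
print(delta(dry(0,.2278,.1126)))
E
```

```text
[0.54908969 0.20671416 0.1274957 ] [ 1.31814787 -1.36995519  0.6620817 ] [-0.16991855  0.47894626 -0.38362052  1.84512913  0.22845028  0.85861654
 -2.40217285]
([-0.8, -5.0, 14.9], [-0.002, -0.001, -0.002])
```

Call:
{"method": "play_rows", "body": {
  "deltas": [
    [5, [0, -5, 14], [0, 0, 0]],
    [5, [0, -5, 14], [0, 0, 0]],
    [40, [0, -5, 14], [0, 0, 0]],
    [40, [0, -5, 14], [0, 0, 0]],
    [40, [0, -5, 14], [0, 0, 0]],
    [40, [0, -5, -20], [0, 0, 0]],
    [40, [0, -5, -70], [0, 0, 0]],
    [40, [0, 20, -110], [0, 0, 0]]
  ]
}}

```text
clock: 8.05
tcp_pos: [0.5455, 0.1888, 0.2397]
orientation: [-3.127, 0.257, -0.004]
contact_force: [1.0, -0.7, 0.5]
grip_width: 0.0401
```

```bash
python3 - <<'E'
from h import *
o=r.get_obs(); print(o['tcp_pos'],o['contact_force'],o['joints'])
for y in (.9,1.4,2.0): print(y,delta(dry(0,-.14,.21),yaw=y))
E
```

```text
[0.54554305 0.18876967 0.23973012] [ 0.98133589 -0.70047493  0.50557222] [-0.10976947  0.33822787 -0.41343208  1.76584417  0.1505482   1.06459883
 -2.30956438]
0.9 ([-0.8, 344.6, 28.2], [-0.003, -0.004, -1.064])
1.4 ([-0.8, 344.6, 28.2], [-0.002, -0.005, -1.564])
2.0 ([-0.8, 344.6, 28.2], [-0.0, -0.006, -2.164])
```

Call:
{"method": "play_rows", "body": {
  "deltas": [
    [85, [0, 45, 0], [0, 0, -0.18]],
    [85, [0, 90, 0], [0, 0, -0.36]],
    [85, [0, 135, 0], [0, 0, -0.54]],
    [85, [0, 180, 0], [0, 0, -0.72]],
    [85, [0, 225, 0], [0, 0, -0.9]],
    [85, [0, 270, 10], [0, 0, -1.08]],
    [85, [0, 310, 20], [0, 0, -1.26]],
    [85, [-1, 344, 28], [0, 0, -1.44]]
  ]
}}

```text
clock: 9.05
tcp_pos: [0.4879, -0.1521, 0.2101]
orientation: [-2.518, -1.877, -0.007]
contact_force: [0.6, 0.1, -0.4]
grip_width: 0.0849
```

```bash
python3 - <<'E'
from h import *
o=r.get_obs(); print(o['tcp_pos'],o['contact_force'],o['joints'])
for y in (1.6,2.0): print(y,delta(dry(0,-.14,.20),yaw=y))
E
```

```text
[ 0.48785341 -0.15207655  0.21009581] [ 0.62050453  0.10647195 -0.42208837] [ 0.5979899   0.26985068 -0.48657726  1.94012249  0.14758531  0.96450898
 -0.24749146]
1.6 ([1.2, 0.4, 10.1], [0.002, -0.004, -0.319])
2.0 ([1.2, 0.4, 10.1], [0.003, -0.003, -0.719])
```

Call:
{"method": "play_rows", "body": {
  "deltas": [
    [85, [1, 0, 0], [0, 0, -0.18]],
    [85, [1, 0, 0], [0, 0, -0.36]],
    [85, [1, 0, 0], [0, 0, -0.54]],
    [85, [1, 0, 0], [0, 0, -0.72]],
    [85, [1, 0, 0], [0, 0, -0.72]]
  ]
}}

```text
clock: 9.68
tcp_pos: [0.4879, -0.1513, 0.2102]
orientation: [1.698, 2.642, 0.007]
contact_force: [-0.2, -0.4, 1.3]
grip_width: 0.0852
```

```bash
python3 - <<'E'
from h import *
o,im,d=grab('wrist'); P=cloud('wrist',o,d); save('w2',im)
print(o['tcp_pos'],o['joints'])
o3,im3,d3=grab('top'); Q=cloud('top',o3,d3); save('t4',im3[165:260,245:390],4)
for z0,z1 in((.128,.15),):
    m=(P[...,2]>z0)&(P[...,2]<z1)&(abs(P[...,0]-.4887)<.03)&(abs(P[...,1]+.151)<.03)
    p=P[m]; print(m.sum(),np.median(p,0),p.min(0),p.max(0))
    c,ra=cv2.minEnclosingCircle((p[:,:2]*1000).astype(np.float32)); print(c,ra)
print(delta(dry(0,-.14,.1078),yaw=2.0))
E
```

```text
[ 0.48792904 -0.15125115  0.21019571] [ 0.69877988  0.28884023 -0.61023051  1.93418049  0.19388705  0.97494533
  0.42726673]
2913 [ 0.48961512 -0.15229355  0.13925658] [ 0.46757271 -0.17731898  0.12801101] [ 0.51358563 -0.13107751  0.14209654]
(490.5458679199219, -154.2890625) 23.456035614013672
([-0.2, 0.3, 102.4], [0.004, -0.002, -0.003])
```

View pics/w2.png

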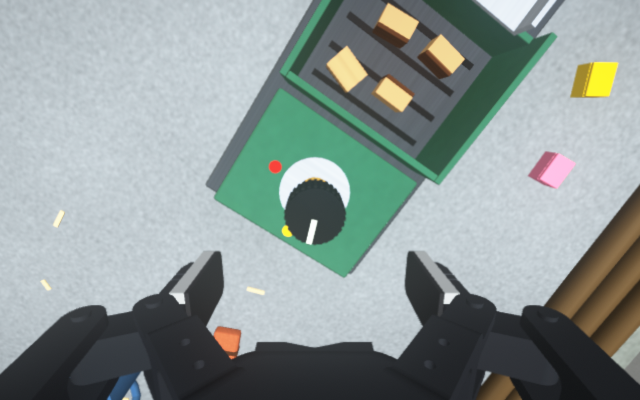

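View pics/t4.png

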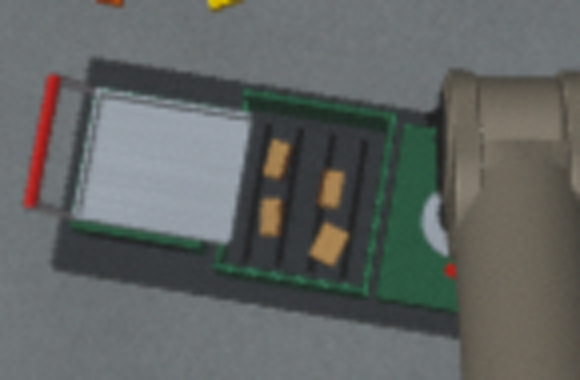

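The wrist view shows the cap at (315,212) centred between the fingers with its line towards (312,243). The top view shows the tray flat and empty with four blanks in the bin. Descend and grip the cap.

Call:
{"method": "play_rows", "body": {
  "deltas": [
    [85, [0, 0, 35], [0, 0, 0]],
    [85, [0, 0, 70], [0, 0, 0]],
    [85, [0, -0.5, 95], [0, 0, 0]],
    [85, [0, -0.5, 102], [0, 0, 0]],
    [30, [0, -0.5, 102], [0, 0, 0]],
    [30, [0, -0.5, 102], [0, 0, 0]],
    [30, [0, -0.5, 102], [0, 0, 0]],
    [30, [0, -0.5, 102], [0, 0, 0]]
  ],
  "squeeze": 50
}}

```text
clock: 10.78
tcp_pos: [0.489, -0.1512, 0.1096]
orientation: [1.7, 2.638, 0.008]
contact_force: [-0.4, 1.1, 6.4]
grip_width: 0.0425
```

```bash
python3 - <<'E'
from h import *
o=r.get_obs(); print(o['tcp_pos'],o['contact_force'],o['moment'],o['grip_width'],o['joints'])
print(delta(dry(0,-.14,.1078),yaw=2.0))
E
```

```text
[ 0.48896481 -0.1511652   0.10960179] [-0.39412166  1.0517591   6.3912838 ] [0.14301219 0.19729763 0.01639867] 0.04249864632919931 [ 0.63729399  0.42572788 -0.55830686  2.0233652   0.31454926  0.77112086
  0.31800332]
([0.3, -0.2, 1.8], [0.006, -0.0, -0.003])
```

Call:
{"method": "play_rows", "body": {
  "deltas": [
    [30, [0, 0, 0.2], [0, 0, 0.17]],
    [30, [0, 0, 0.4], [0, 0, 0.34]],
    [30, [0, 0, 0.6], [0, 0, 0.51]],
    [30, [0, 0, 0.9], [0, 0, 0.68]],
    [30, [0, 0, 1.1], [0, 0, 0.85]],
    [30, [0, 0, 1.3], [0, 0, 1.02]],
    [30, [0, 0, 1.5], [0, 0, 1.19]],
    [30, [0, 0, 1.7], [0, 0, 1.36]]
  ]
}}

```text
clock: 11.78
tcp_pos: [0.4919, -0.152, 0.1083]
orientation: [2.984, 0.975, 0.018]
contact_force: [11.3, -2.2, -13.2]
grip_width: 0.043
```

Call:
{"method": "play_rows", "body": {
  "deltas": [
    [30, [0, 0, 0.2], [0, 0, 0.12]],
    [30, [0, 0, 0.3], [0, 0, 0.22]],
    [30, [0, 0, 0.4], [0, 0, 0.32]],
    [30, [0, 0, 0.4], [0, 0, 0.32]]
  ]
}}

```text
clock: 12.28
tcp_pos: [0.4925, -0.1527, 0.1079]
orientation: [3.102, 0.487, 0.02]
contact_force: [4.9, -3.3, -9.4]
grip_width: 0.0427
```

```bash
python3 - <<'E'
from h import *
o=r.get_obs(); print(o['tcp_pos'],o['contact_force'],o['moment'],o['joints'],o['tau'][6]);print(R.from_rotvec(o['orientation']).as_euler('zxy'))
E
```

```text
[ 0.4924697  -0.1527496   0.10786068] [ 4.93842696 -3.26365111 -9.4267422 ] [-0.77993921 -0.82024888 -0.03954278] [ 0.32302951  0.38013036 -0.17129576  2.04275334  0.0927924   0.71299611
 -1.16494705] -0.40663059800863266
[ 2.83001857e+00 -5.04588500e-04  3.12846031e+00]
```

```bash
python3 - <<'E'
from h import *
print(delta(dry(0,-.14,.1068),yaw=0.3115))
E
```

```text
([-3.1, -2.8, 1.0], [0.004, -0.013, 0.0])
```

Call:
{"method": "play_rows", "body": {
  "deltas": [
    [30, [-1.5, -1.5, 0.2], [0, -0.01, 0.1]],
    [30, [-2.5, -2.5, 0.3], [0, -0.01, 0.2]],
    [30, [-2.5, -2.5, 0.3], [0, -0.01, 0.3]],
    [30, [-2.5, -2.5, 0.3], [0, -0.01, 0.4]],
    [30, [-2.5, -2.5, 0.3], [0, -0.01, 0.5]],
    [30, [-2.5, -2.5, 0.3], [0, -0.01, 0.5]]
  ]
}}

```text
clock: 13.02
tcp_pos: [0.4882, -0.1532, 0.1074]
orientation: [3.125, -0.29, 0.003]
contact_force: [0.1, -7.9, -4.9]
grip_width: 0.0426
```

```bash
python3 - <<'E'
from h import *
o=r.get_obs(); print(o['tcp_pos'],o['contact_force'],o['moment'],o['joints'],o['tau'][6]);v=o['orientation'];print(2*np.arctan2(v[1],v[0]))
o,im,d=grab('wrist'); save('w3',im[100:380,180:460],2)
E
```

```text
[ 0.48823092 -0.15317762  0.10736756] [ 0.10693509 -7.94155408 -4.90436301] [-1.63039632  0.2994715   0.97688379] [ 0.22515492  0.37464863 -0.05432161  2.05102122  0.03449666  0.71476737
 -1.60751709] -1.399933397769928
-0.18529893673528866
```

View pics/w3.png

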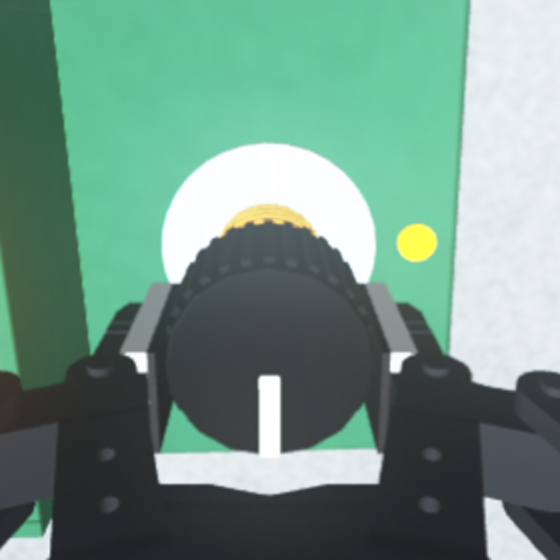

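The wrist crop shows the line (269,415) pointing straight at the dryer's −x, the tool yaw is −0.185 (−0.165 expected) and the torque has risen to 1.4 N m, so the cap is bottomed out. Now back off.

```bash
python3 - <<'E'
from h import *
print(delta(dry(0,-.14,.1080),yaw=-.165+1.57))
E
```

```text
([0.0, -2.2, -0.6], [0.004, 0.0, -1.59])
```

Call:
{"method": "play_rows", "body": {
  "deltas": [
    [30, [0, -1, 0], [0, 0, -0.16]],
    [30, [0, -2, -0.2], [0, 0, -0.32]],
    [30, [0, -2, -0.4], [0, 0, -0.48]],
    [30, [0, -2, -0.6], [0, 0, -0.64]],
    [30, [0, -2, -0.8], [0, 0, -0.8]],
    [30, [0, -2, -1], [0, 0, -0.96]],
    [30, [0, -2, -1.2], [0, 0, -1.12]],
    [30, [0, -2, -1.4], [0, 0, -1.28]]
  ]
}}

```text
clock: 14.08
tcp_pos: [0.4892, -0.155, 0.1091]
orientation: [2.672, 1.637, -0.001]
contact_force: [4.4, -10.3, -9.6]
grip_width: 0.0429
```

```bash
python3 - <<'E'
from h import *
o=r.get_obs();v=o['orientation'];print(2*np.arctan2(v[1],v[0]),o['contact_force'],o['moment'])
print(delta(dry(0,-.14,.1085),yaw=-.165+1.57))
E
```

```text
1.0994859651115383 [  4.43723875 -10.31878838  -9.57927783] [-2.37552929 -0.91789787 -0.09383053]
([3.3, -2.2, 0.5], [0.006, 0.005, -0.306])
```

Call:
{"method": "play_rows", "body": {
  "deltas": [
    [30, [2, -1.5, 0], [0, 0, -0.15]],
    [30, [2.5, -2, -0.2], [0, 0, -0.3]],
    [30, [2.5, -2, -0.2], [0, 0, -0.3]],
    [30, [2.5, -2, -0.2], [0, 0, -0.3]],
    [30, [2.5, -2, -0.2], [0, 0, -0.3]]
  ]
}}

```text
clock: 14.7
tcp_pos: [0.4896, -0.1552, 0.1095]
orientation: [2.394, 2.015, -0.002]
contact_force: [6.3, -9.9, -10.5]
grip_width: 0.0428
```

```bash
python3 - <<'E'
from h import *
o=r.get_obs();v=o['orientation'];print(2*np.arctan2(v[1],v[0]),o['contact_force'],o['moment'],o['tau'][6],o['qvel'])
print(delta(dry(0,-.14,.1085),yaw=-.165+1.57))
o,im,d=grab('wrist'); a=cv2.resize(im[100:380,180:460],None,fx=1.4,fy=1.4)
o,im,d=grab('top'); b=cv2.resize(im[165:263,245:343],(392,392))
save('fin',np.hstack([a,b]))
E
```

```text
1.399306291727396 [  6.34673144  -9.92435522 -10.47633417] [-2.08841974 -1.24187625  0.08706091] -0.0779247097671032 [-0.00014463  0.00053101 -0.00021618 -0.00031466  0.00047835  0.00025926
 -0.00038646]
([3.9, -1.7, 0.9], [0.008, 0.009, -0.006])
```

View pics/fin.png

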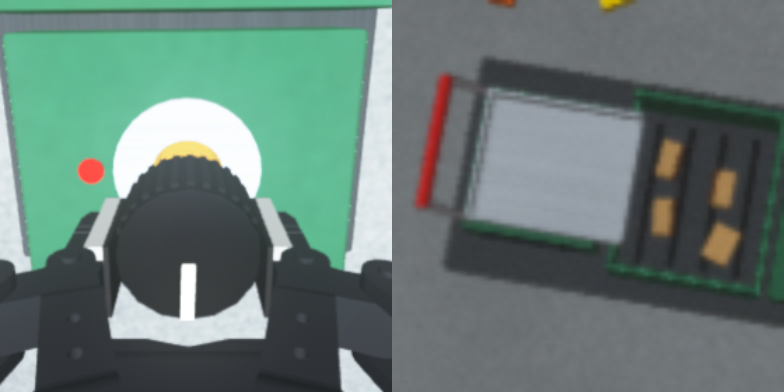

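The line (188,290) points along the dryer's −y with the red dot 90° away at (91,171). The cap is still gripped, the tray is flat and four blanks are in the bin. Handing in.

```bash
python3 -c "
from h import *
print(r.hand_in())"
```

```text
the job is handed in; nothing more can be done
None
```

I finished the job and handed it in at about 15 s on the robot's clock, well under the 72 s limit. The hand-in reports no verdict.

- **Tray:** I tipped it to about 0.95 rad by the red handle. All four blanks slid into the bin, and I laid the tray back flat. The last top view shows the tray flat and empty with four blanks in the bin.
- **Vent cap:** I screwed it clockwise to its stop. The white line pointed at the dryer's −x and the wrist torque rose to about 1.4 N m. I then backed it off to about 1.56 rad (target 1.57), and the last wrist view shows the line along the dryer's −y. The arm is at rest, holding the cap with 50 N of grip set and the fingers 42.8 mm apart.
- **Cap position:** the gripper sits about 4 mm to one side of my estimated cap axis, within the 18 mm allowed, with a steady side force of about 12 N. I did not correct this.
- **Bystanders:** the tool never went near the branch, knife, mug or mallet, but I did not re-measure where they lie.

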